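Pack a set of rolled hoops

ROBOT

A 7-joint arm with a two-finger parallel gripper is mounted at the origin on the work surface. World frame = base frame: x ahead of the robot, y to its left, z up, the work surface at z = 0. Lengths are in m, angles in rad, forces in N, time in s.
With the tool pointing down it reaches from about 0.4 to 0.85 m from the base axis. Payload 10.4 kg.
Tool frame: the origin (TCP) lies at the very end of the fingers, on their centre line; the grasp point (between the pads) lies 19 mm behind it; z points along the fingers, y is the direction in which the jaws open and shut (so a half turn about z gives the same grasp; the last joint's range is limited). The gripper opens to 87 mm and grips with 3 to 60 N. Pads are 19 mm wide; open, the fingers measure 117 mm over their backs; the gripper's body (75 mm by 190 mm) begins 51 mm behind the grasp point.
Start: joints at [-1.182, 0.332, -0.065, 1.46, 0.022, 1.35, -0.088], TCP at [0.25, 0.573, 0.223] pointing down, gripper open.
Joint ranges: [-2.6, 2.6], [-0.5, 2.12], [-1.47, 1.34], [0.16, 2.42], [-1.27, 4.41], [0.06, 2.06], [-2.6, 2.6]. Speed limits (rad/s): [2.22, 2.22, 2.79, 2.79, 3.14, 3.14, 3.14].

INTERFACE

Orientations are given as a unit quaternion [x, y, z, w].
In Python, from bench import r, eyes, job gives the robot as it stands. The module is installed in compiled form; this text tells all that it offers.
- The arm moves only by the tool play_rows, never from a script. Its argument "motion" is a list of rows, each a list of 7 numbers: the shift along the tool's x, y, z as a fraction of full scale, then the turn, a rotation vector about the tool's x, y, z as a fraction of full scale, then the opening in per cent of the stroke, from 0 (shut) to 100 (fully open). A call has 1 to 5 rows; each row is the pose to reach, as a shift and turn from the pose commanded when the call began, along the tool's axes at that moment; what a row does not reach only later rows make up. Full scale, the value 1, is 0.2 m for a shift and 90 degrees for a turn. A row lasts 1/8 s, in which the tool goes at most 62.5 mm and 10.7 degrees, less where a joint would pass 70% of its speed; a pose out of reach is approached as far as the arm can. A call with a number of a shift or a turn outside -1 to 1 is refused whole. A call with a gripper value outside its range is refused whole. The fingers move at their own pace and stop on an object; "squeeze" is the grip in N (left out, the last holds). Time passes only in rows, so rows that repeat a pose let the fingers close. It gives the time, the measured TCP pose, the force and the opening at its end, in the units of the state.
- r.read_state(): the state, without advancing time (a new reading comes with each control period).
- eyes.camera(name): name is "side" or "top"; returns a dict with "image" (480x640x3 uint8, red, green, blue), "mtx" (3x3 intrinsics, pixels), "R" (3x3) and "t" (3): a world point X has camera coordinates R X + t. Camera axes: x right, y down, z forward; pixel columns grow to the right and rows downward; lengths in m; the calibration is good to about 2 mm. A picture is of the moment at which its call begins. There is no depth.
- job.close_job(): hands the job in, once; it reports no verdict.
Trained networks look in a picture, given as the dict that the camera call returned (one of the last four; its "shot" number tells which), for a name from the list of things; names that differ only in an ending like _2 or _b are one class to them, and where a whole thing is asked for, a point or a joint stands for the part that bears it (a point fixed in the world has none). Each returns a list of dicts, best first, with "p" (0 to 1); they miss things now and then, are a little off and sometimes report something else, mostly with a low value. They report only what shows in the picture. A call takes as long as a camera call.
- eyes.regions_of(picture, label): "region" (480x640 bool, what is visible of it) and "xy" ([column, row] in pixels, amid what is visible of it).
- eyes.landmark_of(picture, label): "xy" ([column, row] in pixels: a listed point, or the origin of a listed thing).
The state is a dict: "time": time; "joint_positions": joint angles; "joint_vel": joint speeds; "joint_torque": joint torques, N m; "ee_pos": TCP position; "eef_rot": TCP orientation; "ft_force": force on the tool from outside, world axes, zero at the start; "torque": the same for the moment, N m; "width": finger opening in m.
Only numpy, scipy, OpenCV 4.12 (cv2) and the standard library are available. Lean on these libraries where they do the work, as an engineer would, in place of code of your own. Each camera call takes 0.05 s, during which the arm holds its last target. There are 200 camera calls.

TASK

Pack one set of finished steel hoops from the bench in the packing tray: set each of the four closed, round hoops down flat around the boss of its size, the smallest hoop on the smallest boss and so on up to the largest. Leave the two rejects, the hoop that is not closed and the one squashed oval, lying where they are.

Things in the scene. Friction and masses are not known exactly. Their poses are not given: they have to be found in the camera images.
- hoop_s_center (a point): Finished hoop, the smallest: a closed round ring of bare 2 mm steel strip, outside diameter 34 mm, inside 30 mm, 35 mm high, about 60 g, a fine weld line down one side. Lies flat on the bench (z = 0) at the start. The point is the middle of the ring, half-way up (17.5 mm above its lower edge); z is the ring's axis.
- hoop_m_center (a point): Finished hoop, the second smallest: a closed round ring of bare 2 mm steel strip, outside diameter 44 mm, inside 40 mm, 35 mm high, about 80 g, a fine weld line down one side. Lies flat on the bench (z = 0) at the start. The point is the middle of the ring, half-way up (17.5 mm above its lower edge); z is the ring's axis.
- hoop_l_center (a point): Finished hoop, the second largest: a closed round ring of bare 2 mm steel strip, outside diameter 54 mm, inside 50 mm, 35 mm high, about 90 g, a fine weld line down one side. Lies flat on the bench (z = 0) at the start. The point is the middle of the ring, half-way up (17.5 mm above its lower edge); z is the ring's axis.
- hoop_xl_center (a point): Finished hoop, the largest: a closed round ring of bare 2 mm steel strip, outside diameter 64 mm, inside 60 mm, 35 mm high, about 110 g, a fine weld line down one side. Lies flat on the bench (z = 0) at the start. The point is the middle of the ring, half-way up (17.5 mm above its lower edge); z is the ring's axis.
- nest_s_seat (a point): Nest for the smallest hoop: a fixed plywood board, 88 mm square, with a black tapered boss 20 mm across at the foot, 12 mm at the top, 15 mm high; the hoop stands round it. Point: centre of the boss's foot, on the board's top face, 10 mm above the bench; z up. The four boards, in any order, fill a fixed tray two by two, 90 mm apart; its thin rim is 14 mm high.
- nest_m_seat (a point): Nest for the second smallest hoop: a fixed plywood board, 88 mm square, with a black tapered boss 30 mm across at the foot, 22 mm at the top, 15 mm high; the hoop stands round it. Point: centre of the boss's foot, on the board's top face, 10 mm above the bench; z up. The four boards, in any order, fill a fixed tray two by two, 90 mm apart; its thin rim is 14 mm high.
- nest_l_seat (a point): Nest for the second largest hoop: a fixed plywood board, 88 mm square, with a black tapered boss 40 mm across at the foot, 32 mm at the top, 15 mm high; the hoop stands round it. Point: centre of the boss's foot, on the board's top face, 10 mm above the bench; z up. The four boards, in any order, fill a fixed tray two by two, 90 mm apart; its thin rim is 14 mm high.
- nest_xl_seat (a point): Nest for the largest hoop: a fixed plywood board, 88 mm square, with a black tapered boss 50 mm across at the foot, 42 mm at the top, 15 mm high; the hoop stands round it. Point: centre of the boss's foot, on the board's top face, 10 mm above the bench; z up. The four boards, in any order, fill a fixed tray two by two, 90 mm apart; its thin rim is 14 mm high.
- hoop_open_center (a point): Reject: a hoop of 2 mm strip, 56 mm outside, 35 mm high, not closed: a gap of 22 mm at its +x side. Lies on the bench; stays there. The point is the middle of the ring, half-way up.
- hoop_oval_center (a point): Reject: a closed hoop squashed to an oval, 66 mm along its x by 40 mm along its y outside, 35 mm high. Lies on the bench; stays there. The point is its middle, half-way up.

How it is judged:
At the end, for the whole second after the job is handed in: Each of the four round hoops stands flat on its own nest board around the boss: its centre within 10 mm of the boss's centre, sitting on the board (its middle 14.5 to 20.5 mm above the board), level to 0.1 rad, at rest; the open and the oval hoop lie within 25 mm of where they were (horizontal distance between hoop_s_center and nest_s_seat below 0.01 m and z of hoop_s_center in the frame of nest_s_seat between 0.0145 and 0.0205 m and angle between the z axis of hoop_s_center and the z axis of nest_s_seat, either way round below 0.1 rad and linear speed of each of hoop_s, hoop_m, hoop_l, hoop_xl below 0.01 m/s and horizontal distance between hoop_m_center and nest_m_seat below 0.01 m and z of hoop_m_center in the frame of nest_m_seat between 0.0145 and 0.0205 m and angle between the z axis of hoop_m_center and the z axis of nest_m_seat, either way round below 0.1 rad and horizontal distance between hoop_l_center and nest_l_seat below 0.01 m and z of hoop_l_center in the frame of nest_l_seat between 0.0145 and 0.0205 m and angle between the z axis of hoop_l_center and the z axis of nest_l_seat, either way round below 0.1 rad and horizontal distance between hoop_xl_center and nest_xl_seat below 0.01 m and z of hoop_xl_center in the frame of nest_xl_seat between 0.0145 and 0.0205 m and angle between the z axis of hoop_xl_center and the z axis of nest_xl_seat, either way round below 0.1 rad and distance of each of hoop_open_center, hoop_oval_center from where it was at the start of the episode below 0.025 m); the robot touches nothing.
It also fails if it takes over 93 s, if anything falls off the work surface, if the arm or the gripper's body presses on something with over 40 N, if the wrist force passes 120 N, or if a joint passes its speed limit or range.

## Working session

There is one attempt and no reset: what is moved stays moved. The work goes in short steps, Python scripts to look and compute and a tool call to move; the robot and the scene stay as the last step left them, time stands still between calls to the robot, and variables do not carry over. Pictures are saved under pics/ and viewed, about 12 in all and at most 16, crops included, and the job is handed in when it is done.

Besides the shell and the picture viewer there is one more tool, called after "Call:" as name(argument=value, ...), one argument or row to a line, values as JSON. play_rows: Moves the arm, as the interface text tells. Shift numbers are shares of 0.2 m and turn numbers shares of 90 degrees, none past 1 either way. Its arguments: {"type":"object","properties":{"motion":{"type":"array","items":{"type":"array","items":{"type":"number"}}},"squeeze":{"type":"number"}},"required":["motion"]}

```bash
mkdir -p pics; cat > h.py <<'E'
from bench import r, eyes, job
import numpy as np, cv2
from scipy.spatial.transform import Rotation as Ro
def ray(p,uv,z):
    R=np.array(p['R']);t=np.array(p['t']);K=np.array(p['mtx'])
    d=R.T@np.linalg.inv(K)@np.array([uv[0],uv[1],1.]);c=-R.T@t
    return c+d*(z-c[2])/d[2]
def save(p,n): cv2.imwrite('pics/'+n,np.array(p['image'])[:,:,::-1])
E
python3 - <<'E'
from h import *
s=r.read_state(); print({k:np.round(v,3) for k,v in s.items()})
for n in('top','side'):
    p=eyes.camera(n); save(p,n+'1.png')
    print(n,'cam',np.round(-np.array(p['R']).T@p['t'],3))
    for l in ['hoop_s','hoop_m','hoop_l','hoop_xl','hoop_open','hoop_oval']:
        for d in eyes.landmark_of(p,l+'_center')[:3]: print(l,round(d['p'],2),np.round(d['xy']),np.round(ray(p,d['xy'],.0175),3))
    for l in 's m l xl'.split():
        for d in eyes.landmark_of(p,'nest_%s_seat'%l)[:2]: print('nest',l,round(d['p'],2),np.round(d['xy']),np.round(ray(p,d['xy'],.01),3))
E
```

```text
{'time': np.float64(0.0), 'joint_positions': array([-1.182,  0.333, -0.065,  1.461,  0.022,  1.35 , -0.089]), 'joint_vel': array([-0.001,  0.001, -0.   ,  0.002,  0.001, -0.002, -0.   ]), 'joint_torque': array([ 0.0000e+00, -6.2326e+01,  2.5000e-02, -3.8990e+01, -6.1000e-02,
        4.0000e-02,  0.0000e+00]), 'ee_pos': array([0.25 , 0.572, 0.222]), 'eef_rot': array([ 0.204,  0.979, -0.001, -0.   ]), 'ft_force': array([ 0.43 ,  0.401, -0.063]), 'torque': array([ 0.006, -0.005,  0.033]), 'width': np.float64(0.087)}
top cam [0.398 0.007 1.211]
hoop_s 0.72 [468. 216.] [ 0.601 -0.272  0.018]
hoop_m 0.7 [480. 291.] [ 0.444 -0.29   0.018]
hoop_l 0.58 [345. 292.] [ 0.447 -0.011  0.018]
hoop_xl 0.76 [415. 218.] [ 0.599 -0.161  0.018]
hoop_open 0.52 [347. 219.] [ 0.598 -0.019  0.018]
hoop_oval 0.72 [411. 277.] [ 0.474 -0.149  0.018]
nest s 0.95 [238. 275.] [0.484 0.213 0.01 ]
nest s 0.68 [346. 218.] [ 0.602 -0.016  0.01 ]
nest m 0.75 [187. 242.] [0.556 0.319 0.01 ]
nest l 0.82 [194. 285.] [0.465 0.303 0.01 ]
nest xl 0.66 [227. 230.] [0.58  0.236 0.01 ]
side cam [ 0.136 -0.571  0.809]
hoop_s 0.74 [443. 329.] [ 0.599 -0.275  0.017]
hoop_s 0.43 [347. 237.] [ 0.595 -0.022  0.017]
hoop_m 0.56 [376. 384.] [ 0.446 -0.289  0.017]
hoop_l 0.71 [278. 269.] [ 0.446 -0.01   0.018]
hoop_l 0.17 [341. 313.] [ 0.48  -0.153  0.017]
hoop_xl 0.79 [400. 288.] [ 0.596 -0.17   0.017]
hoop_open 0.59 [344. 237.] [ 0.59  -0.017  0.017]
hoop_open 0.45 [268. 170.] [0.574 0.229 0.018]
hoop_oval 0.64 [340. 316.] [ 0.477 -0.156  0.017]
nest s 0.74 [234. 195.] [0.48  0.211 0.01 ]
nest m 0.74 [237. 154.] [0.551 0.32  0.01 ]
nest l 0.97 [213. 175.] [0.474 0.291 0.01 ]
nest xl 0.88 [267. 172.] [0.573 0.234 0.01 ]
```

```bash
python3 - <<'E'
import cv2
a=cv2.imread('pics/top1.png')[180:330,150:520]; cv2.imwrite('pics/top1c.png',cv2.resize(a,None,fx=2.1,fy=2.1,interpolation=cv2.INTER_CUBIC))
a=cv2.imread('pics/side1.png')[120:430,180:500]; cv2.imwrite('pics/side1c.png',cv2.resize(a,None,fx=1.9,fy=1.9,interpolation=cv2.INTER_CUBIC))
E
```

```text
(no output)
```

View pics/top1c.png

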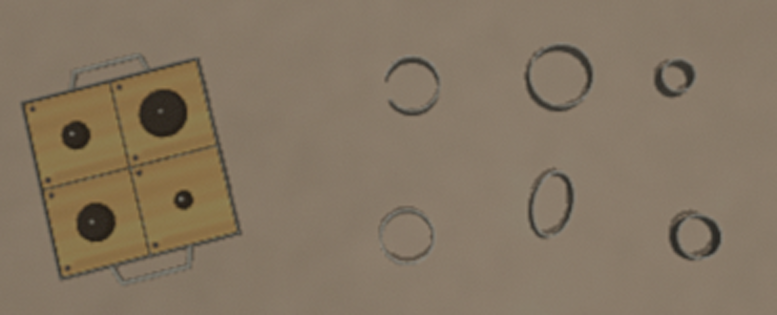

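View pics/side1c.png

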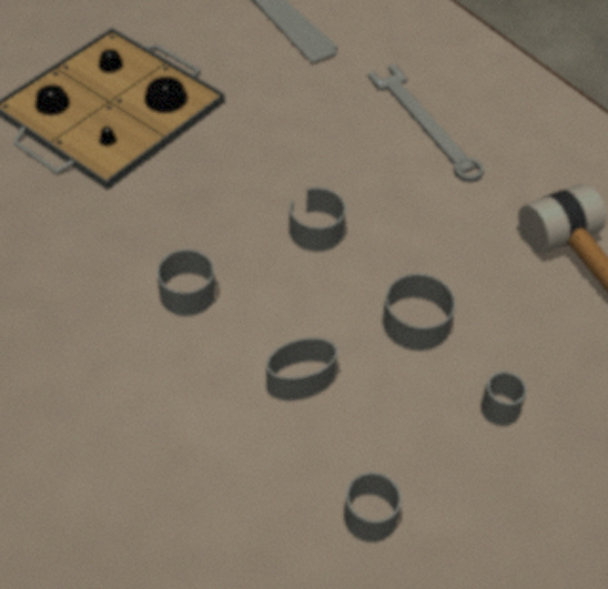

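The scene is clear: tray on the left, and the rejects are the open hoop at top centre and the oval below it. The current tool yaw lies roughly along the tray's diagonal, so I can keep it throughout. Next I'll refine the positions by fitting outlines.

```bash
cat > fit.py <<'E'
from h import *
from scipy.optimize import least_squares
OD=dict(s=34,m=44,l=54,xl=64); 
a=np.linspace(0,2*np.pi,60,endpoint=False)
def hullc(pts):
    m=cv2.moments(cv2.convexHull(np.asarray(pts,np.float32).reshape(-1,1,2)));return np.array([m['m10'],m['m01']])/m['m00']
def proj(p,X): 
    q=(np.array(p['mtx'])@(np.array(p['R'])@X.T+np.array(p['t'])[:,None])).T; return q[:,:2]/q[:,2:]
def model(p,x,y,r0,r1,z0,z1):
    return hullc(proj(p,np.vstack([np.c_[x+q*np.cos(a),y+q*np.sin(a),0*a+z] for q,z in((r0,z0),(r1,z1))])))
def obs(p,label):
    ds=eyes.regions_of(p,label); 
    if not ds: return None
    v,u=np.nonzero(ds[0]['region']); return hullc(np.c_[u,v])+0,round(float(ds[0]['p']),2),len(u)
def fit(ps,label,x0,g):
    out=[]
    o=[(p,obs(p,label)) for p in ps]; o=[q for q in o if q[1]]
    f=lambda X,oo:np.concatenate([model(p,*X,*g)-c[0] for p,c in oo])
    for oo in [[q] for q in o]+[o]: out.append(np.round(least_squares(f,x0,args=(oo,),diff_step=1e-3).x*1000,1))
    return out,[q[1][1:] for q in o]
E
python3 - <<'E'
from fit import *
ps=[eyes.camera('top'),eyes.camera('side')]
for l,x in dict(s=(.600,-.273),m=(.445,-.29),l=(.447,-.01),xl=(.598,-.165)).items():
    R=OD[l]/2000; print(l,*fit(ps,'hoop_%s_center'%l,x,(R,R,0,.035)))
# bosses: dark blobs
for l,x in dict(s=(.482,.212),m=(.553,.32),l=(.468,.298),xl=(.577,.235)).items():
    R=OD[l]/2000-.007; o=[]
    for p in ps:
        c=model(p,*x,R,R-.004,.01,.025); hsv=cv2.cvtColor(np.array(p['image']),cv2.COLOR_RGB2GRAY)
        n,lab,st,ce=cv2.connectedComponentsWithStats((hsv<62).astype(np.uint8))
        k=min([i for i in range(1,n) if 15<st[i,4]<1500],key=lambda i:np.hypot(*(ce[i]-c)))
        v,u=np.nonzero(lab==k); o.append((p,hullc(np.c_[u,v]),st[k,4]))
    f=lambda X,oo:np.concatenate([model(p,*X,R,R-.004,.01,.025)-c for p,c,_ in oo])
    print('nest',l,[np.round(least_squares(f,x,args=(oo,),diff_step=1e-3).x*1000,1) for oo in (o[:1],o[1:],o)],[q[2] for q in o])
E
```

```text
s [array([ 599.7, -275.1]), array([ 600.7, -278.5]), array([ 600.4, -277.2])] [(0.64, 251), (0.97, 526)]
m [array([ 442.4, -289.6]), array([ 442.4, -291.7]), array([ 442.5, -291. ])] [(0.71, 273), (0.81, 723)]
l [array([ 442.2, -289.6]), array([446. ,  -9.6]), array([ 432.2, -142.3])] [(0.72, 249), (0.7, 747)]
xl [array([ 601.7, -164.8]), array([ 602.9, -163.3]), array([ 602.2, -164.1])] [(0.89, 230), (0.95, 1022)]
nest s [array([485.4, 214. ]), array([486.6, 212.2]), array([486.1, 213.2])] [np.int32(50), np.int32(59)]
nest m [array([551.5, 322.6]), array([552.8, 321.8]), array([552.1, 322.3])] [np.int32(127), np.int32(115)]
nest l [array([463.6, 301.1]), array([465.5, 300.4]), array([464.5, 300.8])] [np.int32(250), np.int32(216)]
nest xl [array([572.5, 235.1]), array([573.8, 233.5]), array([573.2, 234.4])] [np.int32(385), np.int32(323)]
```

```bash
cat > plan.py <<'E'
from h import *
import sys
H=dict(s=(.6004,-.277),m=(.4424,-.291),l=(.446,-.0098),xl=(.6022,-.164))
N=dict(s=(.4862,.213),m=(.552,.3222),l=(.4645,.3007),xl=(.573,.2343))
s=r.read_state(); p=np.array(s['ee_pos']); R=Ro.from_quat(s['eef_rot']).as_matrix()
print('t',round(float(s['time']),2),'pos',np.round(p,4),'w',round(float(s['width']),4),'F',np.round(s['ft_force'],1),'tool z',np.round(R[:,2],3),'yaw y',np.round(np.degrees(np.arctan2(R[1,1],R[0,1])),1))
for a in sys.argv[1:]:           # e.g. Hs:.1  Nm:.018
    k,z=a.split(':'); q=np.array([*(H if k[0]=='H' else N)[k[1:]],float(z)])
    d=R.T@(q-p)/.2; n=max(1,int(np.ceil(np.abs(d).max()-1e-9)))
    print(a,'total',np.round(d,3),'calls',n,'each',np.round(d/n,3)); p=q
E
python3 plan.py Hl:.1 Hl:.008 Hl:.1 Nl:.1 Nl:.0185 Nl:.1 Hxl:.1 Nxl:.1 Hm:.1 Nm:.1 Hs:.1 Ns:.1
```

```text
t 1.6 pos [0.2502 0.5728 0.2226] w 0.087 F [0.4 0.6 0.4] tool z [ 0.  0. -1.] yaw y 66.4
Hl:.1 total [-2.063 -2.278  0.613] calls 3 each [-0.688 -0.759  0.204]
Hl:.008 total [ 0.   -0.    0.46] calls 1 each [ 0.   -0.    0.46]
Hl:.1 total [-0.    0.   -0.46] calls 1 each [-0.    0.   -0.46]
Nl:.1 total [0.537 1.46  0.   ] calls 2 each [0.268 0.73  0.   ]
Nl:.0185 total [ 0.    -0.     0.407] calls 1 each [ 0.    -0.     0.407]
Nl:.1 total [-0.     0.    -0.407] calls 1 each [-0.     0.    -0.407]
Hxl:.1 total [-1.561 -1.854 -0.   ] calls 2 each [-0.78  -0.927 -0.   ]
Nxl:.1 total [0.931 1.767 0.   ] calls 2 each [0.465 0.883 0.   ]
Hm:.1 total [-0.453 -2.668 -0.   ] calls 3 each [-0.151 -0.889 -0.   ]
Nm:.1 total [0.725 3.029 0.   ] calls 4 each [0.181 0.757 0.   ]
Hs:.1 total [-1.421 -2.649 -0.   ] calls 3 each [-0.474 -0.883 -0.   ]
Ns:.1 total [1.504 2.017 0.   ] calls 3 each [0.501 0.672 0.   ]
```

Call:
play_rows(
  motion=[
    [-0.688, -0.759, 0.1, 0, 0, 0, 100],
    [-0.688, -0.759, 0.1, 0, 0, 0, 100],
    [-0.688, -0.759, 0.1, 0, 0, 0, 100],
    [-0.688, -0.759, 0.1, 0, 0, 0, 100],
  ],
  squeeze=20,
)

```text
time: 2.1
ee_pos: [0.3172, 0.3751, 0.2026]
eef_rot: [0.207, 0.978, -0.0, 0.0]
ft_force: [0.0, 0.8, -0.3]
width: 0.0871
```

Call:
play_rows(
  motion=[
    [-0.688, -0.759, 0.2, 0, 0, 0, 100],
    [-0.688, -0.759, 0.2, 0, 0, 0, 100],
    [-0.688, -0.759, 0.2, 0, 0, 0, 100],
    [-0.688, -0.759, 0.2, 0, 0, 0, 100],
  ],
)

```text
time: 2.6
ee_pos: [0.3815, 0.1817, 0.1622]
eef_rot: [0.206, 0.979, -0.0, -0.0]
ft_force: [0.3, 1.1, -0.1]
width: 0.087
```

Call:
play_rows(
  motion=[
    [-0.688, -0.759, 0.313, 0, 0, 0, 100],
    [-0.688, -0.759, 0.313, 0, 0, 0, 100],
    [-0.688, -0.759, 0.313, 0, 0, 0, 100],
    [-0.688, -0.759, 0.313, 0, 0, 0, 100],
    [-0.688, -0.759, 0.313, 0, 0, 0, 100],
  ],
)

```text
time: 3.22
ee_pos: [0.4465, -0.0111, 0.0996]
eef_rot: [0.206, 0.979, -0.0, -0.0]
ft_force: [-0.9, -0.1, -0.3]
width: 0.087
```

```bash
python3 plan.py Hl:.1 Hl:.008; python3 -c "
from h import *
p=eyes.camera('side');a=np.array(p['image'])[100:400,160:480,::-1];cv2.imwrite('pics/s2.png',cv2.resize(a,None,fx=1.9,fy=1.9))"
```

```text
t 3.23 pos [ 0.4465 -0.0111  0.0996] w 0.087 F [-0.9 -0.1 -0.3] tool z [-0.001 -0.001 -1.   ] yaw y 66.2
Hl:.1 total [ 0.005  0.005 -0.002] calls 1 each [ 0.005  0.005 -0.002]
Hl:.008 total [-0.    0.    0.46] calls 1 each [-0.    0.    0.46]
```

View pics/s2.png

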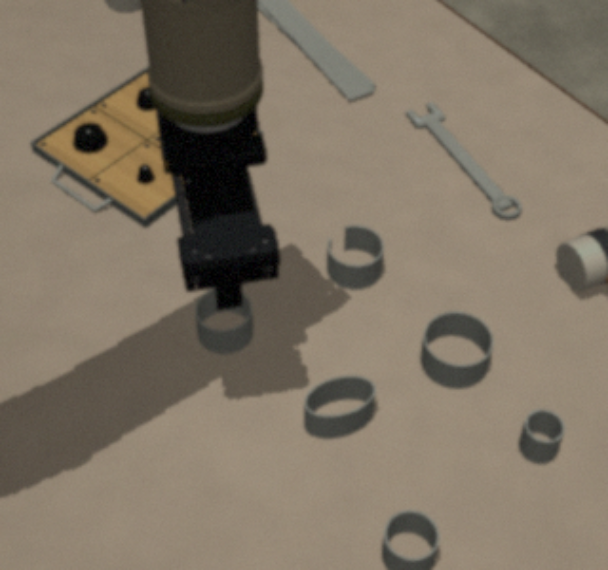

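The gripper is over the l hoop (crop pixel about 225,320), with the fingers on either side of it along the view direction. Descend, grip, lift.

Call:
play_rows(
  motion=[
    [0.005, 0.005, 0.2, 0, 0, 0, 100],
    [0.005, 0.005, 0.35, 0, 0, 0, 100],
    [0.005, 0.005, 0.458, 0, 0, 0, 100],
    [0.005, 0.005, 0.458, 0, 0, 0, 100],
    [0.005, 0.005, 0.458, 0, 0, 0, 50],
  ],
  squeeze=20,
)

```text
time: 3.9
ee_pos: [0.4463, -0.0075, 0.0093]
eef_rot: [0.204, 0.979, 0.0, 0.001]
ft_force: [0.2, 0.4, -0.0]
width: 0.0823
```

Call:
play_rows(
  motion=[
    [0, 0, 0, 0, 0, 0, 30],
    [0, 0, 0, 0, 0, 0, 30],
    [0, 0, 0, 0, 0, 0, 30],
    [0, 0, 0, 0, 0, 0, 30],
  ],
)

```text
time: 4.4
ee_pos: [0.4459, -0.0084, 0.0086]
eef_rot: [0.204, 0.979, 0.0, 0.0]
ft_force: [-0.9, 0.6, 4.6]
width: 0.0534
```

Call:
play_rows(
  motion=[
    [0, 0, -0.1, 0, 0, 0, 30],
    [0, 0, -0.25, 0, 0, 0, 30],
    [0, 0, -0.46, 0, 0, 0, 30],
    [0, 0, -0.46, 0, 0, 0, 30],
  ],
)

```text
time: 4.9
ee_pos: [0.4475, -0.0083, 0.1028]
eef_rot: [0.205, 0.979, 0.001, 0.002]
ft_force: [0.1, -0.4, -1.8]
width: 0.0531
```

```bash
python3 plan.py Nl:.1 Nl:.0185
```

```text
t 4.9 pos [ 0.4475 -0.0083  0.1028] w 0.0531 F [ 0.1 -0.4 -1.8] tool z [ 0.005  0.002 -1.   ] yaw y 66.4
Nl:.1 total [0.541 1.45  0.017] calls 2 each [0.27  0.725 0.009]
Nl:.0185 total [ 0.002 -0.001  0.407] calls 1 each [ 0.002 -0.001  0.407]
```

Call:
play_rows(
  motion=[
    [0.27, 0.725, 0, 0, 0, 0, 30],
    [0.27, 0.725, 0, 0, 0, 0, 30],
    [0.27, 0.725, 0, 0, 0, 0, 30],
    [0.27, 0.725, 0, 0, 0, 0, 30],
  ],
)

```text
time: 5.4
ee_pos: [0.4534, 0.1482, 0.0992]
eef_rot: [0.202, 0.979, -0.0, -0.001]
ft_force: [0.7, 0.2, -0.5]
width: 0.0533
```

Call:
play_rows(
  motion=[
    [0.27, 0.725, 0, 0, 0, 0, 30],
    [0.27, 0.725, 0, 0, 0, 0, 30],
    [0.27, 0.725, 0, 0, 0, 0, 30],
    [0.27, 0.725, 0, 0, 0, 0, 30],
    [0.27, 0.725, 0, 0, 0, 0, 30],
  ],
)

```text
time: 6.02
ee_pos: [0.463, 0.2985, 0.0997]
eef_rot: [0.205, 0.979, -0.001, -0.0]
ft_force: [0.5, 0.1, -1.4]
width: 0.0535
```

```bash
python3 plan.py Nl:.1 Nl:.0185; python3 - <<'E'
from fit import *
s=r.read_state();z=s['ee_pos'][2]-.008
for n in('top','side'):
    p=eyes.camera(n)
    if n=='side': a=np.array(p['image'])[80:330,160:410,::-1];cv2.imwrite('pics/s3.png',cv2.resize(a,None,fx=2.2,fy=2.2))
    for d in eyes.landmark_of(p,'hoop_l_center')[:2]:print(n,round(d['p'],2),np.round(ray(p,d['xy'],z+.0175),4))
E
```

```text
t 6.03 pos [0.463  0.2985 0.0997] w 0.0535 F [ 0.5  0.1 -1.4] tool z [-0.001 -0.001 -1.   ] yaw y 66.3
Nl:.1 total [-0.002  0.013 -0.002] calls 1 each [-0.002  0.013 -0.002]
Nl:.0185 total [-0.     0.001  0.407] calls 1 each [-0.     0.001  0.407]
side 0.73 [0.4593 0.2896 0.1092]
```

View pics/s3.png

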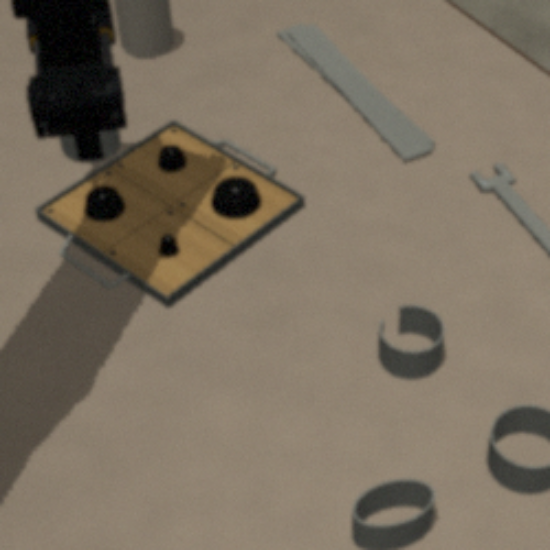

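The hoop is held level at crop pixel about (90,140), partly hidden by the fingers. I'll lower it and open.

Call:
play_rows(
  motion=[
    [0, 0.01, 0.2, 0, 0, 0, 30],
    [0, 0.01, 0.3, 0, 0, 0, 30],
    [0, 0.01, 0.36, 0, 0, 0, 30],
    [0, 0.01, 0.405, 0, 0, 0, 30],
    [0, 0.01, 0.405, 0, 0, 0, 30],
  ],
)

```text
time: 6.85
ee_pos: [0.4638, 0.3023, 0.0195]
eef_rot: [0.205, 0.979, 0.0, 0.0]
ft_force: [-0.2, 0.3, -1.0]
width: 0.0532
```

Call:
play_rows(
  motion=[
    [0, 0, 0, 0, 0, 0, 30],
    [0, 0, 0, 0, 0, 0, 75],
    [0, 0, 0, 0, 0, 0, 75],
    [0, 0, 0, 0, 0, 0, 75],
  ],
)

```text
time: 7.35
ee_pos: [0.4636, 0.3025, 0.0195]
eef_rot: [0.204, 0.979, 0.0, 0.0]
ft_force: [0.1, -1.6, -0.3]
width: 0.0646
```

Call:
play_rows(
  motion=[
    [0, 0, -0.1, 0, 0, 0, 75],
    [0, 0, -0.25, 0, 0, 0, 75],
    [0, 0, -0.405, 0, 0, 0, 75],
    [0, 0, -0.405, 0, 0, 0, 75],
  ],
)

```text
time: 7.85
ee_pos: [0.4649, 0.3033, 0.1028]
eef_rot: [0.204, 0.979, 0.002, 0.001]
ft_force: [0.3, -0.2, -0.7]
width: 0.0654
```

```bash
python3 plan.py Hxl:.1
```

```text
t 7.85 pos [0.4649 0.3033 0.1028] w 0.0654 F [ 0.3 -0.2 -0.7] tool z [ 0.003  0.003 -1.   ] yaw y 66.4
Hxl:.1 total [-1.565 -1.866  0.009] calls 2 each [-0.782 -0.933  0.005]
```

Call:
play_rows(
  motion=[
    [-0.782, -0.931, 0, 0, 0, 0, 100],
    [-0.782, -0.931, 0, 0, 0, 0, 100],
    [-0.782, -0.931, 0, 0, 0, 0, 100],
    [-0.782, -0.931, 0, 0, 0, 0, 100],
    [-0.782, -0.931, 0, 0, 0, 0, 100],
  ],
)

```text
time: 8.48
ee_pos: [0.5328, 0.0638, 0.0998]
eef_rot: [0.208, 0.978, -0.001, 0.0]
ft_force: [0.2, 0.3, 0.2]
width: 0.0868
```

Call:
play_rows(
  motion=[
    [-0.782, -0.931, 0, 0, 0, 0, 100],
    [-0.782, -0.931, 0, 0, 0, 0, 100],
    [-0.782, -0.931, 0, 0, 0, 0, 100],
    [-0.782, -0.931, 0, 0, 0, 0, 100],
    [-0.782, -0.931, 0, 0, 0, 0, 100],
  ],
)

```text
time: 9.1
ee_pos: [0.6006, -0.1688, 0.0994]
eef_rot: [0.207, 0.978, -0.001, -0.0]
ft_force: [-0.4, 0.7, -0.6]
width: 0.0869
```

Call:
play_rows(
  motion=[
    [0, 0, 0, 0, 0, 0, 100],
  ],
)

```text
time: 9.22
ee_pos: [0.601, -0.1626, 0.0993]
eef_rot: [0.204, 0.979, 0.0, -0.001]
ft_force: [-0.1, 0.1, -0.2]
width: 0.0868
```

```bash
python3 plan.py Hxl:.1 Hxl:.008;  python3 - <<'E'
from fit import *
p=eyes.camera('side');t=eyes.camera('top')
a=np.array(p['image'])[80:330,160:460,::-1];b=np.array(t['image'])[180:330,150:450,::-1]
cv2.imwrite('pics/s4.png',np.vstack([cv2.resize(a,(660,550)),cv2.resize(b,(660,330))])[:,:].copy()); c=cv2.imread('pics/s4.png');cv2.imwrite('pics/s4.png',cv2.resize(c,(450,600)))
print(fit([p,t],'hoop_l_center',(.4645,.3007),(.027,.027,.01,.045)))
E
```

```text
t 9.22 pos [ 0.601  -0.1626  0.0993] w 0.0868 F [-0.1  0.1 -0.2] tool z [-0.001  0.001 -1.   ] yaw y 66.5
Hxl:.1 total [-0.008 -0.004 -0.003] calls 1 each [-0.008 -0.004 -0.003]
Hxl:.008 total [-0.001 -0.     0.46 ] calls 1 each [-0.001 -0.     0.46 ]
([array([464. , 301.7]), array([464.6, 304.3]), array([464.5, 303.5])], [(0.74, 718), (0.8, 209)])
```

View pics/s4.png

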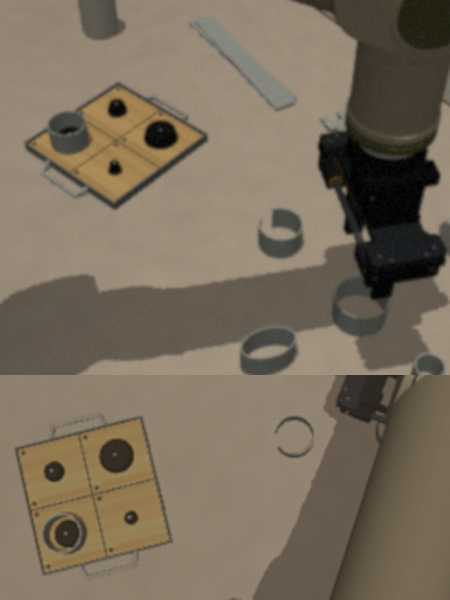

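The l hoop stands flat around its boss: side-view pixel (68,130), fit within about 3 mm. Now the xl hoop: grip, lift, carry.

Call:
play_rows(
  motion=[
    [-0.005, -0.004, 0.2, 0, 0, 0, 100],
    [-0.005, -0.004, 0.35, 0, 0, 0, 100],
    [-0.005, -0.004, 0.456, 0, 0, 0, 100],
    [-0.005, -0.004, 0.456, 0, 0, 0, 100],
    [-0.005, -0.004, 0.456, 0, 0, 0, 50],
  ],
)

```text
time: 10.05
ee_pos: [0.6026, -0.1653, 0.0103]
eef_rot: [0.204, 0.979, 0.0, 0.001]
ft_force: [-0.5, 0.5, 0.8]
width: 0.0822
```

Call:
play_rows(
  motion=[
    [0, 0, 0, 0, 0, 0, 40],
    [0, 0, 0, 0, 0, 0, 40],
    [0, 0, 0, 0, 0, 0, 40],
    [0, 0, 0, 0, 0, 0, 40],
  ],
)

```text
time: 10.55
ee_pos: [0.6025, -0.1649, 0.01]
eef_rot: [0.204, 0.979, 0.0, 0.001]
ft_force: [-0.7, 1.7, 6.6]
width: 0.0633
```

Call:
play_rows(
  motion=[
    [0, 0, -0.1, 0, 0, 0, 40],
    [0, 0, -0.25, 0, 0, 0, 40],
    [0, 0, -0.46, 0, 0, 0, 40],
    [0, 0, -0.46, 0, 0, 0, 40],
    [0, 0, -0.46, 0, 0, 0, 40],
  ],
)

```text
time: 11.18
ee_pos: [0.6014, -0.1652, 0.1012]
eef_rot: [0.204, 0.979, 0.0, -0.0]
ft_force: [-0.4, 0.1, -1.3]
width: 0.0632
```

```bash
python3 plan.py Nxl:.1
```

```text
t 11.18 pos [ 0.6014 -0.1652  0.1012] w 0.0632 F [-0.4  0.1 -1.3] tool z [-0.  0. -1.] yaw y 66.4
Nxl:.1 total [0.93  1.774 0.007] calls 2 each [0.465 0.887 0.003]
```

Call:
play_rows(
  motion=[
    [0.465, 0.886, 0, 0, 0, 0, 40],
    [0.465, 0.886, 0, 0, 0, 0, 40],
    [0.465, 0.886, 0, 0, 0, 0, 40],
    [0.465, 0.886, 0, 0, 0, 0, 40],
    [0.465, 0.886, 0, 0, 0, 0, 40],
  ],
)

```text
time: 11.8
ee_pos: [0.5868, 0.0348, 0.1003]
eef_rot: [0.204, 0.979, -0.0, -0.001]
ft_force: [-0.3, -1.3, -1.6]
width: 0.0632
```

Call:
play_rows(
  motion=[
    [0.465, 0.886, 0, 0, 0, 0, 40],
    [0.465, 0.886, 0, 0, 0, 0, 40],
    [0.465, 0.886, 0, 0, 0, 0, 40],
    [0.465, 0.886, 0, 0, 0, 0, 40],
    [0.465, 0.886, 0, 0, 0, 0, 40],
  ],
)

```text
time: 12.42
ee_pos: [0.5736, 0.2323, 0.1006]
eef_rot: [0.205, 0.979, -0.001, -0.0]
ft_force: [0.4, -0.7, -1.0]
width: 0.0634
```

Call:
play_rows(
  motion=[
    [0, 0, 0, 0, 0, 0, 40],
    [0, 0, 0, 0, 0, 0, 40],
  ],
)

```text
time: 12.68
ee_pos: [0.5738, 0.2316, 0.1012]
eef_rot: [0.206, 0.979, -0.0, 0.0]
ft_force: [-0.4, -0.7, -1.3]
width: 0.063
```

```bash
python3 plan.py Nxl:.1 Nxl:.02 Hm:.1
```

```text
t 12.68 pos [0.5738 0.2316 0.1012] w 0.063 F [-0.4 -0.7 -1.3] tool z [ 0.    -0.001 -1.   ] yaw y 66.2
Nxl:.1 total [0.009 0.011 0.006] calls 1 each [0.009 0.011 0.006]
Nxl:.02 total [0.  0.  0.4] calls 1 each [0.  0.  0.4]
Hm:.1 total [-0.461 -2.667 -0.399] calls 3 each [-0.154 -0.889 -0.133]
```

Call:
play_rows(
  motion=[
    [0.006, 0.008, 0.2, 0, 0, 0, 40],
    [0.006, 0.008, 0.3, 0, 0, 0, 40],
    [0.006, 0.008, 0.36, 0, 0, 0, 40],
    [0.006, 0.008, 0.405, 0, 0, 0, 40],
    [0.006, 0.008, 0.405, 0, 0, 0, 40],
  ],
)

```text
time: 13.3
ee_pos: [0.5732, 0.2359, 0.0205]
eef_rot: [0.205, 0.979, 0.0, 0.0]
ft_force: [0.4, -0.0, -0.8]
width: 0.0632
```

Call:
play_rows(
  motion=[
    [0, 0, 0, 0, 0, 0, 40],
    [0, 0, 0, 0, 0, 0, 88],
    [0, 0, 0, 0, 0, 0, 88],
    [0, 0, 0, 0, 0, 0, 88],
  ],
)

```text
time: 13.8
ee_pos: [0.5728, 0.236, 0.0204]
eef_rot: [0.204, 0.979, 0.0, 0.0]
ft_force: [0.7, -0.4, -0.1]
width: 0.0762
```

Call:
play_rows(
  motion=[
    [0, 0, -0.1, 0, 0, 0, 88],
    [0, 0, -0.25, 0, 0, 0, 88],
    [0, 0, -0.405, 0, 0, 0, 88],
    [0, 0, -0.405, 0, 0, 0, 88],
  ],
)

```text
time: 14.3
ee_pos: [0.5746, 0.2366, 0.1053]
eef_rot: [0.205, 0.979, 0.002, 0.002]
ft_force: [0.2, -0.6, 1.4]
width: 0.0768
```

Call:
play_rows(
  motion=[
    [-0.154, -0.889, 0, 0, 0, 0, 100],
    [-0.154, -0.889, 0, 0, 0, 0, 100],
    [-0.154, -0.889, 0, 0, 0, 0, 100],
    [-0.154, -0.889, 0, 0, 0, 0, 100],
  ],
)

```text
time: 14.8
ee_pos: [0.5289, 0.0558, 0.1016]
eef_rot: [0.208, 0.978, -0.0, -0.0]
ft_force: [0.5, 0.9, 0.5]
width: 0.0869
```

Call:
play_rows(
  motion=[
    [-0.154, -0.889, 0, 0, 0, 0, 100],
    [-0.154, -0.889, 0, 0, 0, 0, 100],
    [-0.154, -0.889, 0, 0, 0, 0, 100],
    [-0.154, -0.889, 0, 0, 0, 0, 100],
  ],
)

```text
time: 15.3
ee_pos: [0.4859, -0.1182, 0.1015]
eef_rot: [0.208, 0.978, -0.0, 0.0]
ft_force: [0.9, 1.2, -0.1]
width: 0.0872
```

Call:
play_rows(
  motion=[
    [-0.154, -0.889, 0, 0, 0, 0, 100],
    [-0.154, -0.889, 0, 0, 0, 0, 100],
    [-0.154, -0.889, 0, 0, 0, 0, 100],
    [-0.154, -0.889, 0, 0, 0, 0, 100],
    [-0.154, -0.889, 0, 0, 0, 0, 100],
  ],
)

```text
time: 15.92
ee_pos: [0.4448, -0.2884, 0.1009]
eef_rot: [0.204, 0.979, 0.0, -0.0]
ft_force: [-0.5, 0.7, 0.4]
width: 0.087
```

Call:
play_rows(
  motion=[
    [0, 0, 0, 0, 0, 0, 100],
    [0, 0, 0, 0, 0, 0, 100],
  ],
)

```text
time: 16.18
ee_pos: [0.4446, -0.2886, 0.1011]
eef_rot: [0.203, 0.979, 0.0, 0.0]
ft_force: [-0.5, 0.1, -0.6]
width: 0.0871
```

```bash
python3 plan.py Hm:.1 Hm:.01;  python3 - <<'E'
from fit import *
p=eyes.camera('side');t=eyes.camera('top')
a=np.array(p['image'])[80:430,160:460,::-1]
cv2.imwrite('pics/s5.png',cv2.resize(a,None,fx=1.7,fy=1.7))
print(fit([p,t],'hoop_xl_center',(.573,.2343),(.032,.032,.01,.045)))
E
```

```text
t 16.18 pos [ 0.4446 -0.2886  0.1011] w 0.0871 F [-0.5  0.1 -0.6] tool z [ 0.     0.001 -1.   ] yaw y 66.5
Hm:.1 total [ 0.005 -0.016  0.005] calls 1 each [ 0.005 -0.016  0.005]
Hm:.01 total [-0.   -0.    0.45] calls 1 each [-0.   -0.    0.45]
([array([564.4, 226. ]), array([571.2, 237.7]), array([569.1, 234.2])], [(0.73, 476), (0.62, 338)])
```

View pics/s5.png

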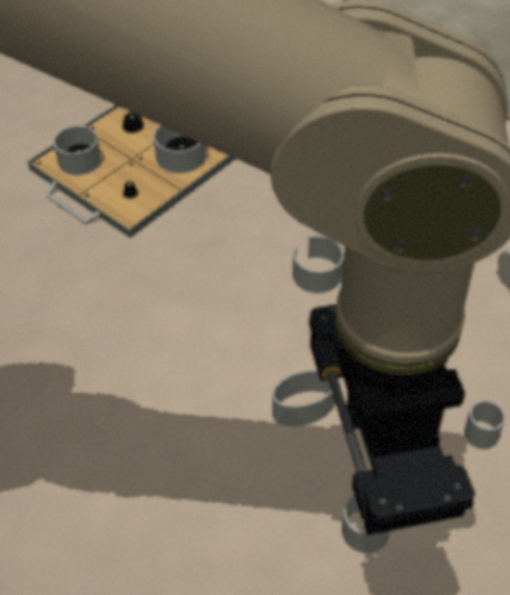

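The xl hoop sits around its boss at (180,145); the top view agrees to within about 4 mm. The side view is partly hidden by the arm. The gripper is over the m hoop at (365,525). Grip it, lift and carry.

Call:
play_rows(
  motion=[
    [0.005, -0.014, 0.2, 0, 0, 0, 100],
    [0.005, -0.014, 0.35, 0, 0, 0, 100],
    [0.005, -0.014, 0.456, 0, 0, 0, 100],
    [0.005, -0.014, 0.456, 0, 0, 0, 100],
    [0.005, -0.014, 0.456, 0, 0, 0, 50],
  ],
)

```text
time: 17.0
ee_pos: [0.4422, -0.2924, 0.0107]
eef_rot: [0.205, 0.979, -0.0, 0.0]
ft_force: [-0.4, 0.1, 0.9]
width: 0.0827
```

Call:
play_rows(
  motion=[
    [0, 0, 0, 0, 0, 0, 20],
    [0, 0, 0, 0, 0, 0, 20],
    [0, 0, 0, 0, 0, 0, 20],
    [0, 0, 0, 0, 0, 0, 20],
    [0, 0, 0, 0, 0, 0, 20],
  ],
)

```text
time: 17.62
ee_pos: [0.442, -0.2919, 0.01]
eef_rot: [0.204, 0.979, 0.0, 0.0]
ft_force: [-0.4, 0.9, 1.6]
width: 0.0436
```

Call:
play_rows(
  motion=[
    [0, 0, -0.1, 0, 0, 0, 20],
    [0, 0, -0.25, 0, 0, 0, 20],
    [0, 0, -0.46, 0, 0, 0, 20],
    [0, 0, -0.46, 0, 0, 0, 20],
    [0, 0, -0.46, 0, 0, 0, 20],
  ],
)

```text
time: 18.25
ee_pos: [0.4416, -0.2917, 0.1013]
eef_rot: [0.204, 0.979, 0.0, -0.0]
ft_force: [-0.3, -0.0, 0.5]
width: 0.0435
```

```bash
python3 plan.py Nm:.1
```

```text
t 18.25 pos [ 0.4416 -0.2917  0.1013] w 0.0435 F [-0.3 -0.   0.5] tool z [-0.     0.001 -1.   ] yaw y 66.4
Nm:.1 total [0.722 3.034 0.008] calls 4 each [0.181 0.758 0.002]
```

Call:
play_rows(
  motion=[
    [0.18, 0.758, 0, 0, 0, 0, 20],
    [0.18, 0.758, 0, 0, 0, 0, 20],
    [0.18, 0.758, 0, 0, 0, 0, 20],
    [0.18, 0.758, 0, 0, 0, 0, 20],
  ],
)

```text
time: 18.75
ee_pos: [0.4693, -0.1358, 0.1006]
eef_rot: [0.202, 0.979, 0.0, -0.001]
ft_force: [-0.8, -0.1, -1.4]
width: 0.0433
```

Call:
play_rows(
  motion=[
    [0.18, 0.758, 0, 0, 0, 0, 20],
    [0.18, 0.758, 0, 0, 0, 0, 20],
    [0.18, 0.758, 0, 0, 0, 0, 20],
    [0.18, 0.758, 0, 0, 0, 0, 20],
  ],
)

```text
time: 19.25
ee_pos: [0.4969, 0.016, 0.1009]
eef_rot: [0.203, 0.979, -0.0, -0.001]
ft_force: [0.5, -1.3, -0.0]
width: 0.043
```

Call:
play_rows(
  motion=[
    [0.18, 0.758, 0, 0, 0, 0, 20],
    [0.18, 0.758, 0, 0, 0, 0, 20],
    [0.18, 0.758, 0, 0, 0, 0, 20],
    [0.18, 0.758, 0, 0, 0, 0, 20],
  ],
)

```text
time: 19.75
ee_pos: [0.5249, 0.1685, 0.1009]
eef_rot: [0.204, 0.979, -0.001, -0.0]
ft_force: [0.5, 0.9, -1.2]
width: 0.0435
```

Call:
play_rows(
  motion=[
    [0.18, 0.758, 0, 0, 0, 0, 20],
    [0.18, 0.758, 0, 0, 0, 0, 20],
    [0.18, 0.758, 0, 0, 0, 0, 20],
    [0.18, 0.758, 0, 0, 0, 0, 20],
    [0.18, 0.758, 0, 0, 0, 0, 20],
  ],
)

```text
time: 20.38
ee_pos: [0.5535, 0.3179, 0.1015]
eef_rot: [0.206, 0.979, -0.001, 0.0]
ft_force: [0.5, -0.0, -0.9]
width: 0.0434
```

Call:
play_rows(
  motion=[
    [0, 0, 0, 0, 0, 0, 20],
    [0, 0, 0, 0, 0, 0, 20],
  ],
)

```text
time: 20.62
ee_pos: [0.5529, 0.3201, 0.1022]
eef_rot: [0.205, 0.979, 0.0, 0.0]
ft_force: [-0.4, 0.5, -1.1]
width: 0.0434
```

```bash
python3 plan.py Nm:.1 Nm:.02 Nm:.1 Hs:.1
```

```text
t 20.62 pos [0.5529 0.3201 0.1022] w 0.0434 F [-0.4  0.5 -1.1] tool z [ 0.  0. -1.] yaw y 66.3
Nm:.1 total [0.009 0.008 0.011] calls 1 each [0.009 0.008 0.011]
Nm:.02 total [ 0.  -0.   0.4] calls 1 each [ 0.  -0.   0.4]
Nm:.1 total [-0.   0.  -0.4] calls 1 each [-0.   0.  -0.4]
Hs:.1 total [-1.425 -2.646 -0.   ] calls 3 each [-0.475 -0.882 -0.   ]
```

Call:
play_rows(
  motion=[
    [0.006, 0.006, 0.2, 0, 0, 0, 20],
    [0.006, 0.006, 0.3, 0, 0, 0, 20],
    [0.006, 0.006, 0.36, 0, 0, 0, 20],
    [0.006, 0.006, 0.406, 0, 0, 0, 20],
    [0.006, 0.006, 0.406, 0, 0, 0, 20],
  ],
)

```text
time: 21.25
ee_pos: [0.5523, 0.3229, 0.021]
eef_rot: [0.204, 0.979, 0.0, 0.0]
ft_force: [0.1, -0.9, -0.4]
width: 0.0433
```

Call:
play_rows(
  motion=[
    [0, 0, 0, 0, 0, 0, 20],
    [0, 0, 0, 0, 0, 0, 66],
    [0, 0, 0, 0, 0, 0, 66],
    [0, 0, 0, 0, 0, 0, 66],
  ],
)

```text
time: 21.75
ee_pos: [0.5521, 0.323, 0.0209]
eef_rot: [0.204, 0.979, 0.0, 0.0]
ft_force: [0.1, -0.2, -1.1]
width: 0.0564
```

Call:
play_rows(
  motion=[
    [0, 0, -0.1, 0, 0, 0, 66],
    [0, 0, -0.25, 0, 0, 0, 66],
    [0, 0, -0.406, 0, 0, 0, 66],
    [0, 0, -0.406, 0, 0, 0, 66],
  ],
)

```text
time: 22.25
ee_pos: [0.5538, 0.3238, 0.1063]
eef_rot: [0.205, 0.979, 0.002, 0.002]
ft_force: [0.4, 0.2, -0.0]
width: 0.0576
```

Call:
play_rows(
  motion=[
    [-0.475, -0.882, 0, 0, 0, 0, 80],
    [-0.475, -0.882, 0, 0, 0, 0, 80],
    [-0.475, -0.882, 0, 0, 0, 0, 80],
    [-0.475, -0.882, 0, 0, 0, 0, 80],
  ],
)

```text
time: 22.75
ee_pos: [0.5688, 0.1175, 0.1025]
eef_rot: [0.208, 0.978, -0.001, 0.0]
ft_force: [-0.3, 0.8, 0.7]
width: 0.0693
```

Call:
play_rows(
  motion=[
    [-0.475, -0.882, 0, 0, 0, 0, 80],
    [-0.475, -0.882, 0, 0, 0, 0, 80],
    [-0.475, -0.882, 0, 0, 0, 0, 80],
    [-0.475, -0.882, 0, 0, 0, 0, 80],
  ],
)

```text
time: 23.25
ee_pos: [0.5845, -0.0813, 0.1023]
eef_rot: [0.207, 0.978, -0.001, 0.0]
ft_force: [0.5, -0.8, -0.2]
width: 0.0697
```

Call:
play_rows(
  motion=[
    [-0.475, -0.882, 0, 0, 0, 0, 80],
    [-0.475, -0.882, 0, 0, 0, 0, 80],
    [-0.475, -0.882, 0, 0, 0, 0, 80],
    [-0.475, -0.882, 0, 0, 0, 0, 80],
    [-0.475, -0.882, 0, 0, 0, 0, 80],
  ],
)

```text
time: 23.88
ee_pos: [0.6016, -0.2755, 0.1015]
eef_rot: [0.205, 0.979, 0.0, -0.0]
ft_force: [0.4, 0.2, -0.1]
width: 0.0693
```

Call:
play_rows(
  motion=[
    [0, 0, 0, 0, 0, 0, 80],
    [0, 0, 0, 0, 0, 0, 80],
    [0, 0, 0, 0, 0, 0, 80],
  ],
)

```text
time: 24.25
ee_pos: [0.6017, -0.2749, 0.102]
eef_rot: [0.204, 0.979, 0.0, 0.0]
ft_force: [-0.5, -0.7, 0.7]
width: 0.0699
```

```bash
python3 plan.py Hs:.1 Hs:.01;  python3 - <<'E'
from fit import *
p=eyes.camera('side');t=eyes.camera('top')
a=np.array(p['image'])[80:430,160:500,::-1]
cv2.imwrite('pics/s6.png',cv2.resize(a,None,fx=1.7,fy=1.7))
print(fit([p,t],'hoop_m_center',N if 0 else (.552,.3222),(.022,.022,.01,.045)))
E
```

```text
t 24.25 pos [ 0.6017 -0.2749  0.102 ] w 0.0699 F [-0.5 -0.7  0.7] tool z [ 0.  0. -1.] yaw y 66.5
Hs:.1 total [ 0.002 -0.012  0.01 ] calls 1 each [ 0.002 -0.012  0.01 ]
Hs:.01 total [ 0.   -0.    0.45] calls 1 each [ 0.   -0.    0.45]
([array([553.1, 320.9]), array([551.2, 323.9]), array([552.3, 322.9])], [(0.83, 411), (0.82, 293)])
```

View pics/s6.png

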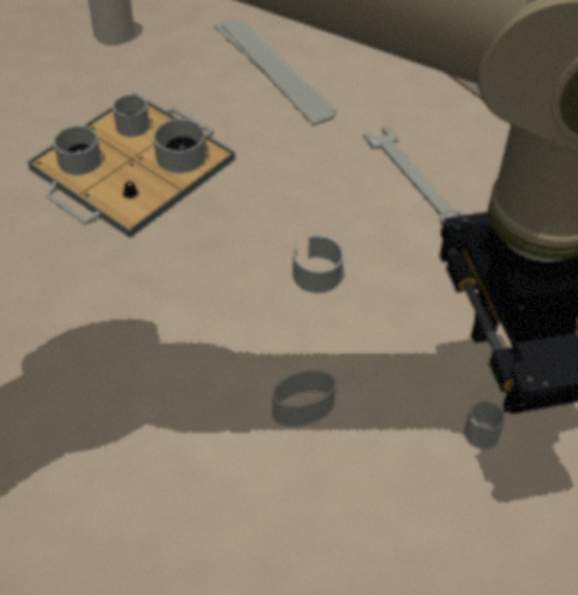

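The m hoop is in place at (130,115). The gripper looks further off the s hoop (485,425) than I expected, so I'll check that by projection.

```bash
python3 - <<'E'
from fit import *
p=eyes.camera('side')
X=np.array([[.6004,-.277,.0175],[.6017,-.2749,.102],[.6017,-.2749,.17],[.4446,-.2886,.17],[.4424,-.291,.0175]])
print((proj(p,X)-[160,80])*1.7)
print(fit([p],'hoop_s_center',(.6,-.277),(.017,.017,0,.035)))
a=np.array(p['image'])[200:400,400:600,::-1].copy()
for q in proj(p,X[:3]): cv2.circle(a,tuple(int(v) for v in q-[400,200]),1,(0,0,255),-1)
cv2.imwrite('pics/s7.png',cv2.resize(a,None,fx=2.8,fy=2.8))
E
```

```text
[[482.91929669 423.43032369]
 [497.77415769 370.0856156 ]
 [511.87975392 323.19764184]
 [380.86580378 425.25476211]
 [365.99949995 521.04476924]]
([array([ 600.2, -278.3]), array([ 600.2, -278.3])], [(0.66, 522)])
```

View pics/s7.png

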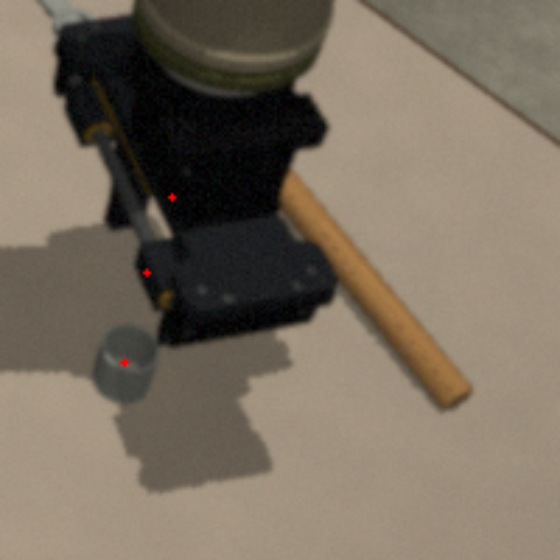

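```bash
python3 - <<'E'
from h import *
p=eyes.camera('side')
# handle left edge, and head extents (from side1 crop /1.9+(180,120))
for uv in [(500,266),(556,343),(566,340),(453,237),(480,250),(462,220),(495,220)]: print(uv,np.round(ray(p,uv,.015),3),np.round(ray(p,uv,.05),3))
E
```

```text
(500, 266) [ 0.779 -0.237  0.015] [ 0.751 -0.252  0.05 ]
(556, 343) [ 0.731 -0.401  0.015] [ 0.705 -0.408  0.05 ]
(566, 340) [ 0.749 -0.407  0.015] [ 0.722 -0.414  0.05 ]
(453, 237) [ 0.76  -0.136  0.015] [ 0.733 -0.156  0.05 ]
(480, 250) [ 0.778 -0.189  0.015] [ 0.75  -0.206  0.05 ]
(462, 220) [ 0.806 -0.114  0.015] [ 0.777 -0.134  0.05 ]
(495, 220) [ 0.859 -0.152  0.015] [ 0.827 -0.17   0.05 ]
```

The projections match, and the mallet is 10 cm or more away. Grip the s hoop.

Call:
play_rows(
  motion=[
    [0.002, -0.013, 0.2, 0, 0, 0, 80],
    [0.002, -0.013, 0.35, 0, 0, 0, 80],
    [0.002, -0.013, 0.458, 0, 0, 0, 80],
    [0.002, -0.013, 0.458, 0, 0, 0, 80],
    [0.002, -0.013, 0.458, 0, 0, 0, 50],
  ],
)

```text
time: 25.22
ee_pos: [0.6006, -0.2788, 0.0115]
eef_rot: [0.204, 0.979, -0.0, 0.001]
ft_force: [0.5, 0.6, 0.4]
width: 0.0651
```

Call:
play_rows(
  motion=[
    [0, 0, 0, 0, 0, 0, 10],
    [0, 0, 0, 0, 0, 0, 10],
    [0, 0, 0, 0, 0, 0, 10],
    [0, 0, 0, 0, 0, 0, 10],
    [0, 0, 0, 0, 0, 0, 10],
  ],
)

```text
time: 25.85
ee_pos: [0.6001, -0.2783, 0.0106]
eef_rot: [0.204, 0.979, 0.0, 0.0]
ft_force: [-0.4, 0.3, 3.8]
width: 0.0332
```

Call:
play_rows(
  motion=[
    [0, 0, -0.1, 0, 0, 0, 10],
    [0, 0, -0.25, 0, 0, 0, 10],
    [0, 0, -0.46, 0, 0, 0, 10],
    [0, 0, -0.46, 0, 0, 0, 10],
    [0, 0, -0.46, 0, 0, 0, 10],
  ],
)

```text
time: 26.48
ee_pos: [0.5999, -0.2783, 0.1027]
eef_rot: [0.204, 0.979, 0.0, 0.0]
ft_force: [-1.1, 0.4, -1.4]
width: 0.0332
```

```bash
python3 plan.py Ns:.1
```

```text
t 26.48 pos [ 0.5999 -0.2783  0.1027] w 0.0332 F [-1.1  0.4 -1.4] tool z [ 0.  0. -1.] yaw y 66.4
Ns:.1 total [1.504 2.024 0.014] calls 3 each [0.501 0.675 0.005]
```

Call:
play_rows(
  motion=[
    [0.5, 0.675, 0, 0, 0, 0, 10],
    [0.5, 0.675, 0, 0, 0, 0, 10],
    [0.5, 0.675, 0, 0, 0, 0, 10],
    [0.5, 0.675, 0, 0, 0, 0, 10],
  ],
)

```text
time: 26.98
ee_pos: [0.5615, -0.1101, 0.1014]
eef_rot: [0.202, 0.979, 0.001, -0.001]
ft_force: [-0.6, -0.7, -0.2]
width: 0.0331
```

Call:
play_rows(
  motion=[
    [0.5, 0.675, 0, 0, 0, 0, 10],
    [0.5, 0.675, 0, 0, 0, 0, 10],
    [0.5, 0.675, 0, 0, 0, 0, 10],
    [0.5, 0.675, 0, 0, 0, 0, 10],
  ],
)

```text
time: 27.48
ee_pos: [0.5239, 0.0521, 0.1017]
eef_rot: [0.202, 0.979, 0.0, -0.001]
ft_force: [-0.1, -0.7, -0.5]
width: 0.0331
```

Call:
play_rows(
  motion=[
    [0.5, 0.675, 0, 0, 0, 0, 10],
    [0.5, 0.675, 0, 0, 0, 0, 10],
    [0.5, 0.675, 0, 0, 0, 0, 10],
    [0.5, 0.675, 0, 0, 0, 0, 10],
    [0.5, 0.675, 0, 0, 0, 0, 10],
  ],
)

```text
time: 28.1
ee_pos: [0.4879, 0.2107, 0.102]
eef_rot: [0.206, 0.979, -0.001, -0.0]
ft_force: [1.1, 0.7, -0.5]
width: 0.0333
```

Call:
play_rows(
  motion=[
    [0, 0, 0, 0, 0, 0, 10],
    [0, 0, 0, 0, 0, 0, 10],
  ],
)

```text
time: 28.35
ee_pos: [0.4875, 0.2116, 0.1023]
eef_rot: [0.205, 0.979, -0.0, 0.0]
ft_force: [-0.5, -0.3, -1.0]
width: 0.0333
```

```bash
python3 plan.py Ns:.1 Ns:.0205
```

```text
t 28.35 pos [0.4875 0.2116 0.1023] w 0.0333 F [-0.5 -0.3 -1. ] tool z [ 0. -0. -1.] yaw y 66.3
Ns:.1 total [0.009 0.004 0.012] calls 1 each [0.009 0.004 0.012]
Ns:.0205 total [0.    0.    0.397] calls 1 each [0.    0.    0.397]
```

Call:
play_rows(
  motion=[
    [0.006, 0.004, 0.2, 0, 0, 0, 10],
    [0.006, 0.004, 0.3, 0, 0, 0, 10],
    [0.006, 0.004, 0.36, 0, 0, 0, 10],
    [0.006, 0.004, 0.405, 0, 0, 0, 10],
    [0.006, 0.004, 0.405, 0, 0, 0, 10],
  ],
)

```text
time: 28.98
ee_pos: [0.4866, 0.214, 0.0214]
eef_rot: [0.205, 0.979, 0.0, 0.0]
ft_force: [0.1, -0.2, -0.0]
width: 0.0332
```

Call:
play_rows(
  motion=[
    [0, 0, 0, 0, 0, 0, 10],
    [0, 0, 0, 0, 0, 0, 54],
    [0, 0, 0, 0, 0, 0, 54],
    [0, 0, 0, 0, 0, 0, 54],
  ],
)

```text
time: 29.48
ee_pos: [0.4864, 0.2141, 0.0215]
eef_rot: [0.204, 0.979, 0.0, 0.0]
ft_force: [-0.2, 0.4, -0.0]
width: 0.0459
```

Call:
play_rows(
  motion=[
    [0, 0, -0.1, 0, 0, 0, 54],
    [0, 0, -0.25, 0, 0, 0, 54],
    [0, 0, -0.5, 0, 0, 0, 54],
    [0, 0, -0.5, 0, 0, 0, 54],
  ],
)

```text
time: 29.98
ee_pos: [0.4885, 0.2151, 0.1251]
eef_rot: [0.205, 0.979, 0.002, 0.002]
ft_force: [0.1, -0.8, -0.5]
width: 0.0469
```

Call:
play_rows(
  motion=[
    [-0.5, -0.95, -0.2, 0, 0, 0, 54],
    [-0.5, -0.95, -0.2, 0, 0, 0, 54],
    [-0.5, -0.95, -0.2, 0, 0, 0, 54],
    [-0.5, -0.95, -0.2, 0, 0, 0, 54],
    [-0.5, -0.95, -0.2, 0, 0, 0, 54],
  ],
)

```text
time: 30.6
ee_pos: [0.5019, -0.0028, 0.1612]
eef_rot: [0.207, 0.978, -0.0, 0.0]
ft_force: [0.8, 1.1, -0.2]
width: 0.0468
```

Call:
play_rows(
  motion=[
    [-0.3, -0.95, 0, 0, 0, 0, 54],
    [-0.3, -0.95, 0, 0, 0, 0, 54],
    [-0.3, -0.95, 0, 0, 0, 0, 54],
    [-0.3, -0.95, 0, 0, 0, 0, 54],
    [-0.3, -0.95, 0, 0, 0, 0, 54],
  ],
)

```text
time: 31.22
ee_pos: [0.4808, -0.1976, 0.1606]
eef_rot: [0.205, 0.979, 0.0, -0.001]
ft_force: [0.4, 1.4, 0.6]
width: 0.0469
```

```bash
python3 plan.py;  python3 - <<'E'
from fit import *
p=eyes.camera('side');t=eyes.camera('top')
a=np.array(p['image'])[110:330,170:420,::-1];b=np.array(t['image'])[190:340,150:400,::-1]
c=np.vstack([a,b]); cv2.imwrite('pics/s8.png',cv2.resize(c,None,fx=1.6,fy=1.6))
for l,x in dict(s=(.4862,.213),m=(.552,.3222),l=(.4645,.3007),xl=(.573,.2343)).items():
    R=OD[l]/2000; print(l,x,*fit([p,t],'hoop_%s_center'%l,x,(R,R,.01,.045)))
for l in('open','oval'):
    for q in(p,t): print(l,[np.round(ray(q,d['xy'],.0175),3) for d in eyes.landmark_of(q,'hoop_%s_center'%l)[:1]])
E
```

```text
t 31.23 pos [ 0.4808 -0.1976  0.1606] w 0.0469 F [0.4 1.4 0.6] tool z [-0.001  0.    -1.   ] yaw y 66.4
s (0.4862, 0.213) [array([486.5, 212.2]), array([486. , 214.5]), array([486.4, 213.7])] [(0.93, 322), (0.68, 169)]
m (0.552, 0.3222) [array([552.1, 320.3]), array([551.3, 323.9]), array([552. , 322.7])] [(0.98, 412), (0.59, 191)]
l (0.4645, 0.3007) [array([464.4, 300.5]), array([461.9, 304.1]), array([463.3, 302.8])] [(0.63, 628), (0.77, 258)]
xl (0.573, 0.2343) [array([572.8, 233.8]), array([571.1, 237.8]), array([572.2, 236.3])] [(0.87, 681), (0.54, 273)]
open [array([ 0.597, -0.015,  0.017])]
open [array([ 0.6  , -0.024,  0.018])]
oval [array([ 0.484, -0.156,  0.017])]
oval [array([ 0.478, -0.15 ,  0.018])]
```

View pics/s8.png

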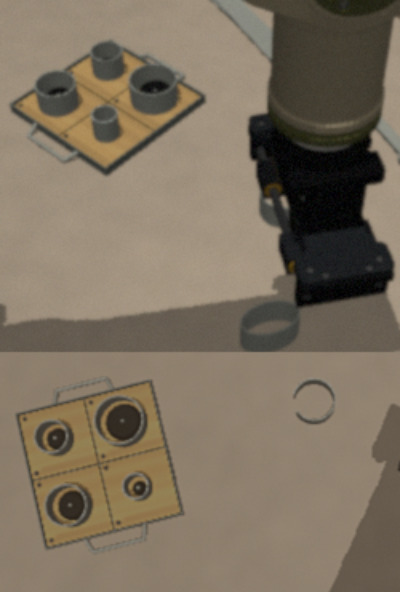

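All four hoops stand flat around their bosses: side view (57,93), (107,60), (153,90) and (105,125). The fits are within about 3 mm, and neither reject has moved. Before handing in I'll let the arm settle for a moment.

Call:
play_rows(
  motion=[
    [0, 0, 0, 0, 0, 0, 54],
    [0, 0, 0, 0, 0, 0, 54],
    [0, 0, 0, 0, 0, 0, 54],
  ],
)

```text
time: 32.3
ee_pos: [0.4808, -0.1983, 0.1613]
eef_rot: [0.204, 0.979, 0.0, 0.0]
ft_force: [0.6, -0.8, 0.2]
width: 0.0471
```

```bash
python3 -c "
from bench import job
print(job.close_job())"
```

```text
the job is handed in; nothing more can be done
None
```

I set all four round hoops down around their matching bosses, moved the gripper clear, and handed the job in at about 32 s of the 93 s allowed.

- **Centring:** in the last check, fits using both cameras put every hoop within about 3 mm of its boss centre. The top view alone read 1–4 mm off in +y, while the side view was within 2 mm. The tolerance is 10 mm.
- **Seating:** in the pictures all four hoops stand flat on their boards. I did not measure their height or tilt separately.
- **Rejects:** the open and oval hoops read within about 1 cm of their starting positions, which is about the detectors' scatter. The robot never touched either of them.
- **Forces:** the readings at the end of each move stayed below about 7 N.
- **Failed reading:** one early fit of the second-largest hoop was wrong because the top-view detector picked the second-smallest hoop instead. I used the side view and the top-view landmark for that hoop, and the grasp was good.

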